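Pack the filter slider and shut the accessory case held open by its locked folding stay

ROBOT

A 6-joint arm with a two-finger parallel gripper is mounted at the origin on the work surface. World frame = base frame: x ahead of the robot, y to its left, z up, the work surface at z = 0. Lengths are in m, angles in degrees, forces in N, time in s.
With the tool pointing down it reaches from about 0.35 to 0.875 m from the base axis. Payload 4.2 kg.
Tool frame: the origin (TCP) lies midway between the tips of the shut fingers; the grasp point (between the pads) lies 19 mm behind it; z points along the fingers, y is the direction in which the jaws open and shut (so a half turn about z gives the same grasp; the last joint's range is limited). The gripper opens to 87 mm and grips with 3 to 60 N. Pads are 19 mm wide; open, the fingers measure 117 mm over their backs; the gripper's body (75 mm by 190 mm) begins 51 mm behind the grasp point.
Start: joints at [88.728, 22.042, 0.453, 0, -68.411, -14.817], TCP at [0.173, 0.601, 0.223] pointing down, gripper open.
Joint ranges: [-179.83, 179.83], [-69.29, 118.12], [-61.27, 80.66], [-181.25, 117.63], [-171.15, -9.14], [-177.46, 177.46]. Speed limits (degrees/s): [159.86, 159.86, 180, 180, 180, 180].

INTERFACE

Orientations are given as a 3x3 rotation matrix whose columns are the frame's x, y, z axes.
In Python, from station import r gives the robot as it stands.
- The arm moves only by the tool carry_out, never from a script. Its argument "steps" is a list of rows, each a list of 2 entries, a list of its own where there are three numbers: the shift along the tool's x, y, z in cm, then the turn about the tool's z in degrees. In form: [[[x, y, z], twist], ...]. A call has 1 to 20 rows; each row is the pose to reach, as a shift and turn from the pose measured when the call began, along the tool's axes at that moment; what a row does not reach only later rows make up. A row lasts 1/10 s, in which the tool goes at most 50 mm and 8.59 degrees, less where a joint would pass 70% of its speed; a pose out of reach is approached as far as the arm can. A call with a gripper value outside its range is refused whole. "gripper" is the gripper's target within -1 to 1 (fully open at 1, half-way at 0, shut at -1), set as the call begins (left out, the last holds). The fingers move at their own pace and stop on an object; the grip force is fixed at half the most. Time passes only in rows, so rows that repeat a pose let the fingers close. It gives the time, the measured TCP pose, the force and the opening at its end, in the units of the state.
- r.sense(): the state, without advancing time (a new reading comes with each control period).
- r.capture(name): name is "side" or "top"; returns the picture (384x512x3 uint8, red, green, blue); there is no depth.
- r.calibration(name): a dict with "camera_matrix" (3x3 intrinsics, pixels), "world_from_camera" (4x4, takes a point from camera to world coordinates). Camera axes: x right, y up, looking along -z (the intrinsics and any distortion apply to the point x, -y, -z); pixel columns grow to the right and rows downward; lengths in m; the calibration is good to about 2 mm. A picture is of the moment at which its call begins. calibration takes no time and is no camera call.
- r.finish_job(): hands the job in, once; it reports no verdict.
Trained networks look in the newest picture that a camera, given by its name, has taken for a name from the list of things; names that differ only in an ending like _2 or _b are one class to them, and where a whole thing is asked for, a point or a joint stands for the part that bears it (a point fixed in the world has none). Each returns a list of dicts, best first, with "confidence" (0 to 1); they miss things now and then, are a little off and sometimes report something else, mostly with a low value. They report only what shows in the picture. A call takes as long as a camera call. They do not tell look-alikes from the thing itself.
- r.cut_out(camera, target): "pixels" (384x512 bool, what is visible of it).
- r.place_of(camera, target): "centre" ([x, y, z] in m, in world coordinates, good to about 4 mm: a listed point, or the origin of a listed thing).
The state is a dict: "time_s": time; "joints": joint angles; "joint_velocities": joint speeds; "effort": joint torques, N m; "tcp_pos": TCP position; "ee_rot": TCP orientation; "wrist_force": force on the tool from outside, world axes, zero at the start; "moment": the same for the moment, N m; "gripper_width": opening from 0.0 (shut) to 1.0 (fully open).
Only numpy, scipy, OpenCV 4.12 (cv2) and the standard library are available. Lean on these libraries where they do the work, as an engineer would, in place of code of your own. Each camera call takes 0.05 s, during which the arm holds its last target. There are 200 camera calls.

TASK

Lay the loose filter slider flat, right way up, in its long empty pocket in the open accessory case without dropping it. The lid is locked open by the folding stay at one end: lift the stay's elbow by its tab to unlock it, then lower the lid fully shut and swing the turn latch on the front ledge all the way over the lid to secure it. Leave everything else where it stands.

Things in the scene. Friction and masses are not known exactly. Their poses are not given: they have to be found in the camera images.
- case: White accessory case, aluminium edges, fixed: 240 (x) x 200 (y) x 100 mm, walls 8 mm, open on top, turned up to 17 degrees. Origin: middle of its underside; x along its length, y to the hinged back. The stay is inside its -x end, near the robot. Front (-y): a ledge 30 mm wide with the latch, top at z 112, flush with the shut lid. Foam, grey in its pockets, top at z 48, fills x -85 to 112 mm.
- pocket (a point): Middle of the floor of the slider's pocket in the foam: 152 mm along the case's x, 36 mm wide, 14 mm deep; at x 13.5, y -10, z 34 mm in the case's frame, same axes. Around its middle a finger cut-out of the same depth, 60 mm along x by 88 mm along y, leaves room for fingers beside the slider.
- slider: Filter slider to pack: dark metal bar 112 x 28 x 18 mm with a round glass in its top and, at the +x end, a narrower ribbed black grip 28 x 16 x 14 mm; 140 mm long in all, 0.09 to 0.18 kg, lying flat on the bench, glass up, any way round. Origin: underside, 70 mm from either end; x along it, z up. Its ends may go either way in the pocket.
- lid (a joint): Lid hinge, rad: 0 as found, locked open (95 degrees from shut); grows as the lid comes down; 1.66 fully shut, on its stop. The lid is a panel 240 x 167 x 12 mm, 0.45 kg; friction in the hinge (0.5 N m) holds it at any angle once unlocked. While the stay is locked the lid cannot be lowered, however hard it is pushed.
- lid_hinge (a point): Middle of the lid's hinge axis, which lies along the case's x at the case's y +100, z 100 mm. The shut lid reaches from here 168 mm towards the case's -y, with its underside at the axis' height. Opened, its outer face is on the back (+y) side.
- lid_edge (a point): Middle of the lid's free edge, mid-thickness (6 mm below the outer face), 168 mm from the hinge axis; moves with the lid. About 0.27 m above the bench when open, 0.106 m when shut.
- stay_fold (a joint): Elbow of the folding stay, rad: 0 locked, its two steel links (13 x 4 mm, 68 mm between pins) just past straight on a stop; dead centre at 0.07; clearly unlocked at 0.35 (tab lifted 15 mm; lift it 25 to be sure), where the lid starts to follow; 2.97 lid shut. Needs up to 6 N at the tab, stays as left, and folds by itself, up, forward and down into the case, as the lid is lowered.
- stay_pivot (a point): Lower pin of the stay on the case's end wall, axis along the case's x, at y 20, z 86 mm in the case's frame. The elbow swings about it from leaning back, over the top, to the case's front (-y) and down.
- stay_tab (a point): Centre of the black plastic tab at the stay's elbow: 12 mm thick along the case's x, 22 by 26 mm, 69 mm from the lower pin. As found at x -102, y 53, z 147 mm in the case's frame: 47 mm above the rim, 50 mm in front of the lid. To unlock, lift it up and forward: 0.62 up, 0.78 to the case's -y.
- latch (a joint): Turn latch, rad: 0 = along the ledge, pointing to the case's -x; below 0 it points outward from the case, as found between -0.6 and 0; 1.57 = straight back across the edge of the shut lid; stop at 1.62. Grows clockwise seen from above. Turned over before the lid is down, it stops the lid. Turning takes about 2 N at the rib.
- latch_pivot (a point): Pivot of the turn latch on top of the ledge, vertical axis, at x 10, y -85 mm in the case's frame, height 114 mm. The latch is a steel bar 6 mm thick and 16 mm wide that reaches 58 mm one way and 12 mm the other from the pivot, underside 2 mm above the ledge.
- latch_grip (a point): Middle of the black upright rib on the latch, 38 mm out from the pivot: 34 mm long along the bar, 9 mm thick, from 8 to 26 mm above the ledge (top 138 mm above the bench). To be pushed or pinched.
- oil_bottle: Bystander: amber bottle with black cap, 52 mm across, 110 mm tall, upright near the slider. Origin: underside.
- canister: Bystander: black screw-top objective canister, 51 mm across, 75 mm tall, upright near the slider. Origin: underside.
- eyepiece: Bystander: dark eyepiece, 43 mm across, 55 mm tall, standing in a pocket at the back of the case, stay side. Origin: underside.
- filter_cube: Bystander: dark metal filter cube 50 x 40 x 48 mm in the other back pocket. Origin: underside.
- mouse: Bystander: white computer mouse 112 x 60 x 33 mm on its mat left of the case. Origin: underside.
- vial: Bystander: small glass vial with black cap, 32 mm across, 65 mm tall, on the near side of the case. Origin: underside.
- adapter: Bystander: aluminium adapter ring 60 mm across, 20 mm high, lying on the near side of the case. Origin: underside.
- wash_bottle: Bystander: white plastic bottle, 68 mm across, 200 mm tall, upright behind the open lid, towards the far end. Origin: underside.
Mind the look-alikes: they are no part of the job. Of the things that look like the slider, the largest one is meant.

How it is judged:
By the outcome, as a careful person would: the job done as asked, in the order asked, and still so for the second after the job is handed in, with the robot touching nothing.
It also fails if it takes over 72 s, if anything falls off the work surface, if the arm or the gripper's body presses on something with over 40 N, if the wrist force passes 120 N, or if a joint passes its speed limit or range.

## Working session

There is one attempt and no reset: what is moved stays moved. The work goes in short steps, Python scripts to look and compute and a tool call to move; the robot and the scene stay as the last step left them, time stands still between calls to the robot, and variables do not carry over. Pictures are saved under pics/ and viewed, about 8 in all and at most 12, crops included, and the job is handed in when it is done.

Besides the shell and the picture viewer there is one more tool, called by a JSON object that holds its "op" and its "data", one argument or row to a line. carry_out: Moves the arm, as the interface text tells. Its arguments: {"type":"object","properties":{"steps":{"type":"array","items":{"type":"array"}},"gripper":{"type":"number"}},"required":["steps"]}

```bash
mkdir -p pics; ls
python3 - <<'E'
from station import r
import cv2, numpy as np
s=r.sense(); print(s['time_s'],s['tcp_pos'],np.round(s['ee_rot'],3).tolist())
for c in('side','top'):
    cv2.imwrite(f'pics/{c}0.png',cv2.cvtColor(r.capture(c),cv2.COLOR_RGB2BGR))
    k=r.calibration(c); print(c,np.round(k['camera_matrix'],1).tolist(),np.round(k['world_from_camera'],3).tolist())
    for n in ['slider','pocket','lid_hinge','lid_edge','stay_pivot','stay_tab','latch_pivot','latch_grip','case','oil_bottle','canister','mouse','vial','adapter','wash_bottle','eyepiece']:
        print(n,[(np.round(d['centre'],4).tolist(),round(d['confidence'],2)) for d in r.place_of(c,n)][:3])
E
```

```text
pics
0.0 [0.17301864 0.59994856 0.22143665] [[0.961, -0.277, -0.001], [-0.277, -0.961, -0.002], [0.0, 0.002, -1.0]]
side [[496.7, 0.0, 258.5], [0.0, 496.7, 192.7], [0.0, 0.0, 1.0]] [[0.709, 0.374, -0.598, -0.297], [-0.705, 0.404, -0.583, -0.778], [0.024, 0.835, 0.55, 0.935], [0.0, 0.0, 0.0, 1.0]]
slider [([0.4993, -0.388, 0.0009], 0.94), ([0.3752, -0.3985, -0.001], 0.74), ([0.6176, -0.4174, 0.0002], 0.52)]
pocket [([0.6313, 0.0749, 0.0293], 0.81)]
lid_hinge [([0.623, 0.1779, 0.0999], 0.86)]
lid_edge [([0.6181, 0.1985, 0.2682], 0.89)]
stay_pivot [([0.5166, 0.0987, 0.0873], 0.67)]
stay_tab [([0.5217, 0.1345, 0.1436], 0.56)]
latch_pivot [([0.63, -0.0025, 0.1134], 0.71)]
latch_grip [([0.5912, -0.008, 0.1312], 0.7), ([0.4622, -0.2411, 0.0008], 0.41)]
case [([0.6181, 0.0833, -0.0061], 0.7)]
oil_bottle [([0.612, -0.3, -0.0034], 0.9)]
canister [([0.4586, -0.2409, 0.0016], 0.82)]
mouse [([0.4994, 0.4677, 0.0003], 0.63), ([0.5008, -0.389, 0.0021], 0.5)]
vial [([0.3815, -0.1138, -0.0019], 0.57), ([0.5191, 0.1361, 0.1448], 0.24)]
adapter [([0.3854, 0.2765, -0.0029], 0.7)]
wash_bottle [([0.6606, 
[... 764 characters left out ...]
3, 0.1436], 0.41)]
latch_pivot [([0.6265, -0.0076, 0.1176], 0.62)]
latch_grip [([0.5939, -0.0019, 0.1313], 0.64), ([0.6604, 0.367, 0.002], 0.59)]
case [([0.6598, 0.3695, 0.0009], 0.72), ([0.6167, 0.0811, -0.0019], 0.55)]
oil_bottle [([0.6107, -0.2998, 0.0007], 0.86), ([0.5219, 0.0988, 0.0867], 0.57), ([0.6233, 0.1994, 0.2647], 0.47)]
canister [([0.4613, -0.2412, 0.0021], 0.57)]
mouse [([0.5033, 0.4706, 0.0033], 0.57), ([0.3812, 0.2737, -0.0021], 0.53), ([0.6921, 0.1366, 0.0301], 0.41)]
vial []
adapter [([0.6161, 0.0821, 0.0005], 0.59), ([0.3813, 0.2746, -0.0021], 0.47)]
wash_bottle [([0.6593, 0.3716, 0.0007], 0.9)]
eyepiece [([0.6335, -0.0066, 0.1172], 0.57), ([0.5781, 0.1487, 0.0351], 0.5)]
```

View pics/side0.png

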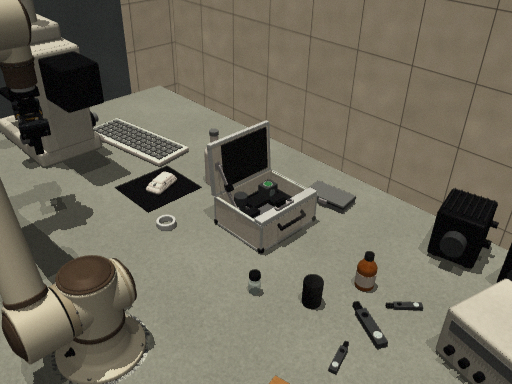

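View pics/top0.png

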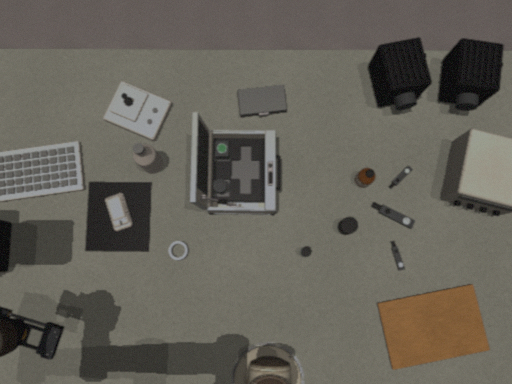

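The look-alikes for the slider are the bars at top-camera pixels (393,215), (400,177) and (397,255). In the side view they are at (370,324), (405,306) and (340,357). The one at (393,215) is the largest. I'll check that in a crop and measure the yaw of the slider and the case.

```bash
cat > h.py <<'E'
from station import r
import cv2, numpy as np
def ray(c,uv,z):
    k=r.calibration(c);K=np.array(k['camera_matrix']);T=np.array(k['world_from_camera'])
    uv=np.atleast_2d(uv).astype(float); p=np.c_[uv,np.ones(len(uv))]@np.linalg.inv(K).T
    d=(p*[1,-1,-1])@T[:3,:3].T; o=T[:3,3]; return o+d*((z-o[2])/d[:,2])[:,None]
def proj(c,P):
    k=r.calibration(c);K=np.array(k['camera_matrix']);T=np.array(k['world_from_camera'])
    q=(np.atleast_2d(P)-T[:3,3])@T[:3,:3]; q=(q*[1,-1,-1])@K.T; return q[:,:2]/q[:,2:]
def yawfit(pts):
    A=np.array([[a[0],a[1]] for a,b in pts]);B=np.array([[b[0],b[1]] for a,b in pts])
    a0,b0=A.mean(0),B.mean(0);a=A-a0;b=B-b0
    th=np.arctan2((a[:,0]*b[:,1]-a[:,1]*b[:,0]).sum(),(a*b).sum())
    R=np.array([[np.cos(th),-np.sin(th)],[np.sin(th),np.cos(th)]]);t=b0-R@a0
    return th,t,B-(A@R.T+t)
E
python3 - <<'E'
from h import *
N={'pocket':(.0135,-.010,.034),'lid_hinge':(0,.1,.1),'lid_edge':(0,.1+.0146+.006,.267),'stay_pivot':(-.102,.02,.086),'stay_tab':(-.102,.053,.147),'latch_pivot':(.01,-.085,.114),'case':(0,0,0)}
pts=[];nm=[]
for c in('side','top'):
    im=r.capture(c)
    for n,a in N.items():
        L=[d for d in r.place_of(c,n) if abs(d['centre'][2]-a[2])<.015 and np.hypot(d['centre'][0]-.617,d['centre'][1]-.082)<.16]
        if L: pts.append((a,L[0]['centre']));nm.append(n)
    x0,y0,w,h=((330,280,120,100) if c=='side' else (340,140,120,130))
    cr=cv2.cvtColor(im[y0:y0+h,x0:x0+w],cv2.COLOR_RGB2BGR)
    cv2.imwrite(f'pics/c_{c}.png',cv2.resize(cr,(480,480*h//w),interpolation=cv2.INTER_CUBIC))
    for d in r.cut_out(c,'slider'):
        P=np.argwhere(d['pixels'])[:,::-1]; W=ray(c,P,.012)[:,:2]; m=W.mean(0)
        w_,v=np.linalg.eigh(np.cov(W.T)); ax=v[:,1]; s=(W-m)@ax
        print(c,'slider',round(d['confidence'],2),len(P),P.mean(0).round(),m.round(4),'yaw',np.degrees(np.arctan2(ax[1],ax[0])).round(1),'len',np.ptp(s).round(3),'mid',(m+ax*(s.max()+s.min())/2).round(4))
th,t,res=yawfit(pts); print('case yaw',np.degrees(th),t)
for n,e in zip(nm,res): print(n,(e*1000).round(1))
a,b=cv2.imread('pics/c_side.png'),cv2.imread('pics/c_top.png')
cv2.imwrite('pics/c.png',np.hstack([cv2.resize(a,(400,400)),cv2.resize(b,(400,400))]))
E
```

```text
side slider 0.96 653 [370. 326.] [ 0.4925 -0.3962] yaw 62.0 len 0.149 mid [ 0.4966 -0.3885]
side slider 0.77 298 [338. 358.] [ 0.3625 -0.4023] yaw -163.8 len 0.099 mid [ 0.3669 -0.401 ]
side slider 0.55 286 [405. 306.] [ 0.6121 -0.4213] yaw 136.9 len 0.093 mid [ 0.6108 -0.4201]
top slider 0.9 383 [393. 215.] [ 0.4991 -0.3929] yaw 63.0 len 0.139 mid [ 0.5009 -0.3894]
top slider 0.76 160 [397. 256.] [ 0.3724 -0.3994] yaw -163.0 len 0.087 mid [ 0.3741 -0.3988]
top slider 0.53 125 [399. 177.] [ 0.6188 -0.4157] yaw 134.4 len 0.09 mid [ 0.6184 -0.4154]
case yaw -0.6169358809485794 [0.61950016 0.08098829]
pocket [-2.5  2.5]
lid_hinge [ 3.1 -2.9]
lid_edge [-1.2 -4. ]
stay_pivot [-2.2 -1.5]
stay_tab [-0.5  2.8]
latch_pivot [-1.4  1.9]
case [-1.4  1.8]
pocket [0.  0.7]
lid_hinge [-2.6  5.3]
lid_edge [3.1 0.6]
stay_pivot [ 3.  -2.4]
stay_tab [ 3. -2.]
latch_pivot [ 2.7 -1.9]
case [-3.2 -1. ]
```

View pics/c.png

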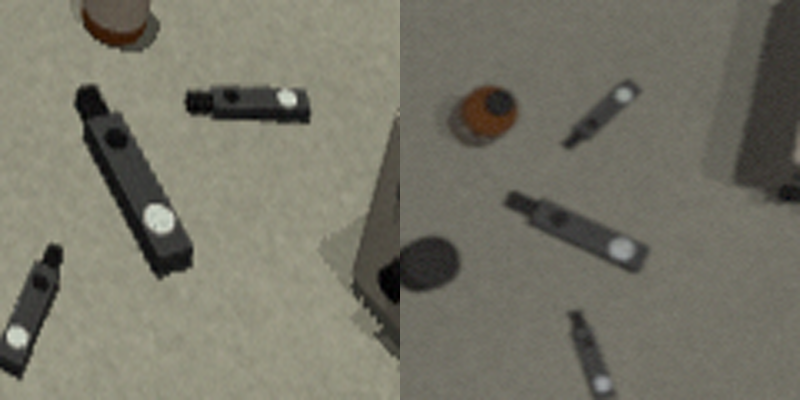

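The bar in the centre, top pixel (393,215), is clearly the largest, and its grip points up-left. Next I'll check the gripper body's shape, because it has to clear the ledge and latch when placing. I'll also look at the case up close.

Run:
```python
from h import *
a,b=cv2.imread('pics/side0.png'),cv2.imread('pics/top0.png')
z=lambda i,x,y,w,h:cv2.resize(i[y:y+h,x:x+w],(400,300),interpolation=cv2.INTER_CUBIC)
cv2.imwrite('pics/d.png',np.vstack([np.hstack([z(a,0,50,136,102),z(b,0,294,120,90)]),np.hstack([z(a,195,115,136,102),z(b,180,105,120,90)])]))
print(proj('top',[[.173,.6,.22],[.173,.6,.29],[.173,.6,.48]]).round(),proj('side',[[.173,.6,.22],[.173,.6,.29],[.173,.6,.48]]).round())
```

```text
[[ 38. 327.]
 [ 26. 331.]
 [-17. 342.]] [[ 38. 147.]
 [ 33. 125.]
 [ 17.  61.]]
```

View pics/d.png

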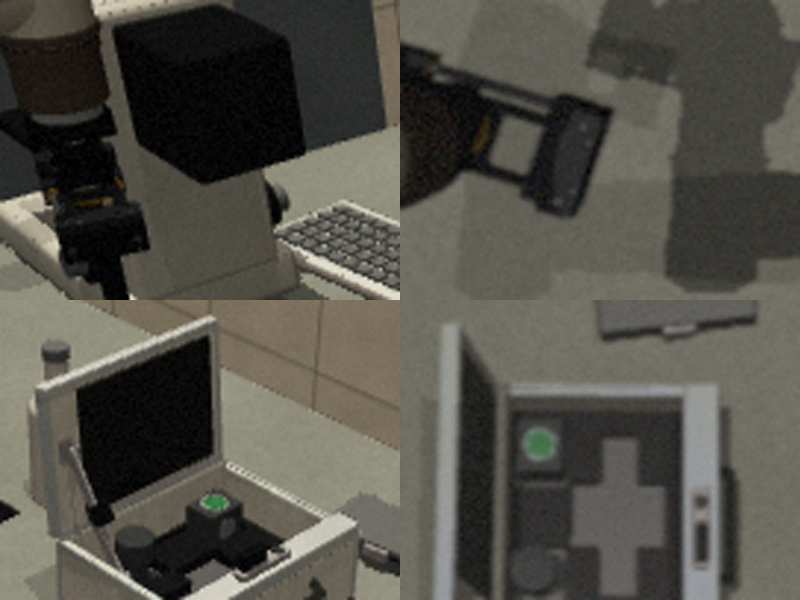

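The gripper body is long in the jaw direction, so over the pocket it overhangs the ledge and latch. I'll grip the slider only by its upper edge, about 6 mm of overlap. I'll hold it near its centre of mass, with the grip end towards the case's -x. That keeps the body beyond the latch rib and above the latch bar.

```bash
cat >> h.py <<'E'
def jawyaw(s): R=np.array(s['ee_rot']);return np.degrees(np.arctan2(R[1,1],R[0,1]))
def plan(wps):
    "wps: (x,y,z,jaw yaw deg); prints tool shift in cm and twist"
    s=r.sense();R=np.array(s['ee_rot']);p=np.array(s['tcp_pos']);y0=jawyaw(s)
    print('t',round(s['time_s'],2),'tcp',p.round(4),'yaw',y0.round(2),'F',np.round(s['wrist_force'],1),'w',round(s['gripper_width'],3))
    for w in wps: print(w,'->',(R.T@(np.array(w[:3])-p)*100).round(2).tolist(),round(-(((w[3]-y0)+180)%360-180),1))
E
python3 - <<'E'
from h import *
plan([(.39,.1,.32,-156),(.491,-.404,.15,153),(.491,-.404,.012,153)])
E
```

```text
t 2.6 tcp [0.1731 0.6005 0.2225] yaw -106.09 F [-0.8  0.2  0.7] w 0.997
(0.39, 0.1, 0.32, -156) -> [34.71, 42.08, -9.74] 49.9
(0.491, -0.404, 0.15, 153) -> [58.38, 87.71, 7.26] 100.9
(0.491, -0.404, 0.012, 153) -> [58.38, 87.71, 21.06] 100.9
```

{"op": "carry_out", "data": {
  "steps": [
    [[3, 3.5, -4], 5],
    [[6, 7, -7], 10],
    [[9, 11, -9.7], 15],
    [[12, 14.5, -9.7], 20],
    [[15, 18, -9.7], 25],
    [[18, 22, -9.7], 30],
    [[21, 25.5, -9.7], 34],
    [[24, 29, -9.7], 38],
    [[27, 32.5, -9.7], 42],
    [[30, 36, -9.7], 46],
    [[32.5, 39.5, -9.7], 50],
    [[35, 43, -9.7], 54],
    [[37.5, 47.5, -9.7], 60],
    [[40, 52, -9.7], 66],
    [[42.5, 56.5, -9.7], 72],
    [[45, 61, -9.7], 78],
    [[47.5, 65.5, -9.7], 84],
    [[50, 70, -9.7], 90],
    [[52.5, 75, -8], 95],
    [[55, 80, -4], 101]
  ],
  "gripper": 0.4
}}

```text
time_s: 4.6
tcp_pos: [0.4758, -0.2945, 0.2824]
ee_rot: [[-0.46, -0.888, 0.005], [-0.888, 0.46, -0.002], [-0.0, -0.006, -1.0]]
wrist_force: [1.0, 1.5, 0.6]
gripper_width: 0.697
```

Run:
```python
from h import *
plan([(.491,-.404,.12,153),(.491,-.404,.012,153)])
```

```text
t 4.6 tcp [ 0.4758 -0.2945  0.2824] yaw 152.64 F [1.  1.5 0.6] w 0.697
(0.491, -0.404, 0.12, 153) -> [9.03, -6.29, 16.28] -0.4
(0.491, -0.404, 0.012, 153) -> [9.03, -6.22, 27.08] -0.4
```

{"op": "carry_out", "data": {
  "steps": [
    [[3, -2, 2], 0],
    [[6, -4, 5], 0],
    [[9, -6.3, 9], 0],
    [[9, -6.3, 13], 0],
    [[9, -6.3, 17], 0],
    [[9, -6.3, 20.5], 0],
    [[9, -6.3, 22], 0],
    [[9, -6.3, 22], 0],
    [[9, -6.3, 22], 0]
  ]
}}

```text
time_s: 5.5
tcp_pos: [0.4921, -0.4044, 0.0633]
ee_rot: [[-0.459, -0.888, 0.006], [-0.888, 0.459, -0.003], [0.0, -0.007, -1.0]]
wrist_force: [1.0, 0.5, 0.4]
gripper_width: 0.701
```

Run:
```python
from h import *
plan([(.491,-.404,.012,153)])
a=r.capture('side');b=r.capture('top')
for c in('top','side'):
    for d in r.place_of(c,'slider')[:3]: print(c,np.round(d['centre'],4),round(d['confidence'],2))
z=lambda i,x,y,w,h:cv2.resize(i[y:y+h,x:x+w],(400,400),interpolation=cv2.INTER_CUBIC)
print(proj('side',r.sense()['tcp_pos']),proj('top',r.sense()['tcp_pos']))
cv2.imwrite('pics/e.png',cv2.cvtColor(np.hstack([z(a,310,250,120,120),z(b,340,160,110,110)]),cv2.COLOR_RGB2BGR))
```

```text
t 5.5 tcp [ 0.4921 -0.4044  0.0633] yaw 152.66 F [1.  0.5 0.4] w 0.701
(0.491, -0.404, 0.012, 153) -> [0.01, 0.15, 5.13] -0.3
top [ 3.747e-01 -4.020e-01 -4.000e-04] 0.58
side [ 0.4987 -0.3874  0.0011] 0.95
side [ 0.6149 -0.4193 -0.0037] 0.58
side [ 0.3752 -0.3967 -0.0016] 0.54
[[375.55691677 311.81509721]] [[402.0437257  215.17410487]]
```

View pics/e.png

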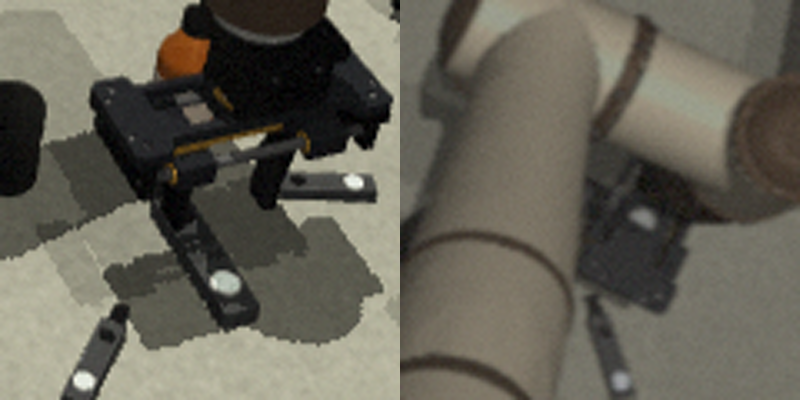

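The side crop shows the fingers straddling the bar (slider at about (225,280) in the crop) and a wide body along the jaws. I'll descend and grip the top 6 mm.

{"op": "carry_out", "data": {
  "steps": [
    [[0, 0.15, 2], 0],
    [[0, 0.15, 4], 0],
    [[0, 0.15, 5.1], 0],
    [[0, 0.15, 5.1], 0],
    [[0, 0.15, 5.1], 0]
  ]
}}

```text
time_s: 6.2
tcp_pos: [0.4921, -0.4043, 0.0143]
ee_rot: [[-0.459, -0.888, 0.009], [-0.888, 0.459, -0.005], [0.0, -0.01, -1.0]]
wrist_force: [-0.2, -0.3, 0.6]
gripper_width: 0.701
```

{"op": "carry_out", "data": {
  "steps": [
    [[0, 0, 0.05], 0],
    [[0, 0, 0.05], 0],
    [[0, 0, 0.05], 0],
    [[0, 0, 0.05], 0],
    [[0, 0, 0.05], 0],
    [[0, 0, 0.05], 0],
    [[0, 0, 0.05], 0],
    [[0, 0, 0.05], 0]
  ],
  "gripper": -1
}}

```text
time_s: 7.0
tcp_pos: [0.4921, -0.4043, 0.014]
ee_rot: [[-0.459, -0.888, 0.009], [-0.888, 0.459, -0.005], [0.0, -0.01, -1.0]]
wrist_force: [-0.2, 1.2, 1.8]
gripper_width: 0.317
```

{"op": "carry_out", "data": {
  "steps": [
    [[0, 0, -0.5], 0],
    [[0, 0, -1], 0],
    [[0, 0, -2], 0],
    [[0, 0, -3.5], 0],
    [[0, 0, -5.5], 0],
    [[0, 0, -8], 0],
    [[0, 0, -10], 0],
    [[0, 0, -10], 0],
    [[0, 0, -10], 0]
  ]
}}

```text
time_s: 7.9
tcp_pos: [0.4911, -0.4035, 0.1142]
ee_rot: [[-0.459, -0.888, 0.01], [-0.888, 0.459, -0.005], [-0.0, -0.011, -1.0]]
wrist_force: [-0.2, -0.2, -1.7]
gripper_width: 0.311
```

Run:
```python
from h import *
s=r.sense();plan([]);print(s['moment'])
a=r.capture('side')
for d in r.place_of('side','slider')[:3]: print(np.round(d['centre'],4),round(d['confidence'],2))
z=lambda i,x,y,w,h:cv2.resize(i[y:y+h,x:x+w],(480,480),interpolation=cv2.INTER_CUBIC)
cv2.imwrite('pics/f.png',cv2.cvtColor(z(a,310,220,120,120),cv2.COLOR_RGB2BGR))
```

```text
t 7.9 tcp [ 0.4911 -0.4035  0.1142] yaw 152.66 F [-0.2 -0.2 -1.7] w 0.311
[ 0.12622681 -0.0501624  -0.03017246]
[ 0.4995 -0.3876  0.0986] 0.97
[ 0.6189 -0.4193 -0.0026] 0.55
[ 0.3731 -0.3974 -0.0046] 0.52
```

View pics/f.png

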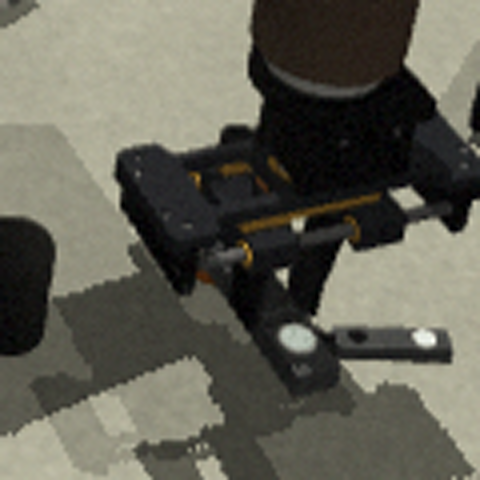

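The slider is held at 27 mm opening, level, with its origin 18 mm from the grasp. I'll refine the pocket pose from the first top picture by segmenting the light cross.

Run:
```python
from h import *
g=cv2.GaussianBlur(cv2.cvtColor(cv2.imread('pics/top0.png'),cv2.COLOR_BGR2GRAY),(3,3),0).astype(float)
print(g[140:206:3,222:276:2].astype(int))
P=proj('top',[[.6329+dx,.0709,.034] for dx in(-.076,-.03,0,.03,.076)]);print(P.round(1))
pts=[]
for row in range(140,204):
    l=g[row,232:262]; 
    thr=0.5*(l.min()+l.max()); m=np.where(l>thr)[0]
    # subpixel edges
    a=m[0]+232; b=m[-1]+232
    if 0<m[0] and m[-1]<len(l)-1:
        a-= (g[row,a]-thr)/(g[row,a]-g[row,a-1]); b+=(g[row,b]-thr)/(g[row,b]-g[row,b+1])
        c=ray('top',[(a+b)/2,row],.034)[0]; w=ray('top',[b,row],.034)[0]-ray('top',[a,row],.034)[0]
        pts.append([row,*c[:2],-w[1]])
pts=np.array(pts);print(pts[::4].round(4))
ok=np.abs(pts[:,3]-.036)<.008; q=pts[ok]; f=np.polyfit(q[:,1]-.633,q[:,2],1); print(ok.sum(),'yaw',np.degrees(f[0]),'y at x=.633',f[1])
```

```text
[[ 52  54  51  49  45  47  46  45  47  47  45  46  45  45  47  45  46  43
   45  46  42  76 144 152 152 154 139]
 [ 92  81  66  51  43  46  46  47  47  45  44  43  46  44  46  46  45  45
   45  44  40  74 142 153 152 153 140]
 [ 95 101  95  57  44  46  46  46  45  50  63  65  65  66  61  49  46  48
   46  45  41  76 144 153 152 153 139]
 [ 97 101  91  57  46  46  46  44  45  61  90  93  92  93  82  53  47  48
   47  45  40  75 143 153 153 153 140]
 [103  90  73  53  46  47  46  46  47  63  91  94  93  93  80  51  47  47
   47  45  42  76 144 153 153 153 141]
 [ 57  57  58  46  45  48  47  47  47  62  90  94  93  93  81  53  48  46
   45  44  40  77 145 153 153 153 139]
 [ 43  41  42  43  50  44  46  46  47  64  91  95  94  94  82  54  48  46
   46  43  40  78 144 153 153 153 140]
 [ 59  59  59  57  52  70  82  81  85  91  93  93  94  94  92  84  82  82
   74  49  43  79 142 141 138 138 138]
 [ 47  49  48  46  51  78  94  95  95  95  94  94  94  95  95  94  92  95
   84  53  41  78 136 104  81 109 137]
 [ 48  48  48  49  51  80  95  95  95  94  94  94  94  94  95  95  96  96
   84  53
[... 1209 characters left out ...]
  50  50  51  52  52  50
   50  47  46  82 146 153 154 153 139]
 [ 64  55  57  77  89  92 106 121 130 128 137 136 135 136 134 134 136 134
  131 130 131 125 148 155 152 153 140]]
[[244.4 194.5]
 [244.6 179.9]
 [244.7 170.4]
 [244.8 161. ]
 [244.9 146.7]]
[[1.450e+02 7.144e-01 6.600e-02 6.910e-02]
 [1.490e+02 7.015e-01 6.860e-02 3.280e-02]
 [1.530e+02 6.887e-01 6.880e-02 3.240e-02]
 [1.570e+02 6.758e-01 6.860e-02 3.330e-02]
 [1.790e+02 6.057e-01 6.940e-02 4.030e-02]
 [1.830e+02 5.931e-01 6.930e-02 3.470e-02]
 [1.870e+02 5.805e-01 6.950e-02 3.430e-02]
 [1.910e+02 5.679e-01 6.920e-02 3.420e-02]
 [1.990e+02 5.429e-01 6.670e-02 8.500e-02]]
32 yaw -1.3050748322319468 y at x=.633 0.06958915216352443
```

Run:
```python
from h import *
plan([(.491,-.4035,.26,152.7),(.6533,.07,.26,-90.4)])
```

```text
t 8.0 tcp [ 0.4903 -0.4032  0.1126] yaw 152.66 F [-0.4  0.2 -1.1] w 0.311
(0.491, -0.4035, 0.26, 152.7) -> [-0.01, -0.19, -14.74] -0.0
(0.6533, 0.07, 0.26, -90.4) -> [-49.52, 7.14, -14.78] -116.9
```

{"op": "carry_out", "data": {
  "steps": [
    [[0, 0, -2], 0],
    [[0, 0, -5], 0],
    [[0, 0, -8.5], 0],
    [[0, 0, -12], 0],
    [[-1.5, 0.2, -14.5], -4],
    [[-4, 0.6, -14.8], -11],
    [[-7.5, 1.1, -14.8], -19],
    [[-11, 1.6, -14.8], -27],
    [[-14.5, 2.1, -14.8], -35],
    [[-18, 2.6, -14.8], -43],
    [[-21.5, 3.1, -14.8], -51],
    [[-25, 3.6, -14.8], -59],
    [[-28.5, 4.1, -14.8], -67],
    [[-32, 4.6, -14.8], -75],
    [[-35.5, 5.1, -14.8], -83],
    [[-39, 5.6, -14.8], -91],
    [[-42, 6.1, -14.8], -99],
    [[-44.5, 6.4, -14.8], -107],
    [[-46, 6.6, -14.8], -113],
    [[-47, 6.8, -14.8], -117]
  ]
}}

```text
time_s: 10.0
tcp_pos: [0.6446, 0.0475, 0.2578]
ee_rot: [[1.0, -0.001, 0.003], [-0.001, -1.0, -0.004], [0.003, 0.004, -1.0]]
wrist_force: [-0.6, 0.1, -1.8]
gripper_width: 0.312
```

Run:
```python
from h import *
plan([(.6533,.07,.12,-90.4)])
```

```text
t 10.0 tcp [0.6446 0.0475 0.2578] yaw -90.07 F [-0.6  0.1 -1.8] w 0.312
(0.6533, 0.07, 0.12, -90.4) -> [0.82, -2.31, 13.78] 0.3
```

{"op": "carry_out", "data": {
  "steps": [
    [[0.3, -0.8, 1], 0.3],
    [[0.6, -1.6, 3], 0.3],
    [[0.8, -2.2, 5.5], 0.3],
    [[0.82, -2.3, 8.5], 0.3],
    [[0.82, -2.3, 11.5], 0.3],
    [[0.82, -2.3, 13.5], 0.3],
    [[0.82, -2.3, 14], 0.3],
    [[0.82, -2.3, 14], 0.3],
    [[0.82, -2.3, 14], 0.3]
  ]
}}

```text
time_s: 10.9
tcp_pos: [0.654, 0.0699, 0.1185]
ee_rot: [[1.0, -0.007, 0.005], [-0.007, -1.0, -0.004], [0.005, 0.004, -1.0]]
wrist_force: [-0.8, 0.7, -1.5]
gripper_width: 0.314
```

Run:
```python
from h import *
plan([(.6533,.07,.08,-90.4),(.6533,.07,.052,-90.4)])
a=r.capture('side')
for d in r.place_of('side','slider')[:1]: print(np.round(d['centre'],4),round(d['confidence'],2))
b=r.capture('top')
for d in r.place_of('top','slider')[:3]: print('top',np.round(d['centre'],4),round(d['confidence'],2))
z=lambda i,x,y,w,h:cv2.resize(i[y:y+h,x:x+w],(400,400),interpolation=cv2.INTER_CUBIC)
cv2.imwrite('pics/g.png',cv2.cvtColor(np.hstack([z(a,200,130,130,130),z(b,180,110,120,120)]),cv2.COLOR_RGB2BGR))
```

```text
t 10.9 tcp [0.654  0.0699 0.1185] yaw -90.39 F [-0.8  0.7 -1.5] w 0.314
(0.6533, 0.07, 0.08, -90.4) -> [-0.09, -0.02, 3.85] 0.0
(0.6533, 0.07, 0.052, -90.4) -> [-0.1, -0.03, 6.65] 0.0
[0.6379 0.0719 0.1052] 0.85
top [0.638  0.0703 0.1083] 0.61
top [ 6.181e-01 -4.153e-01  1.000e-04] 0.59
top [ 0.3731 -0.4002 -0.002 ] 0.53
```

View pics/g.png

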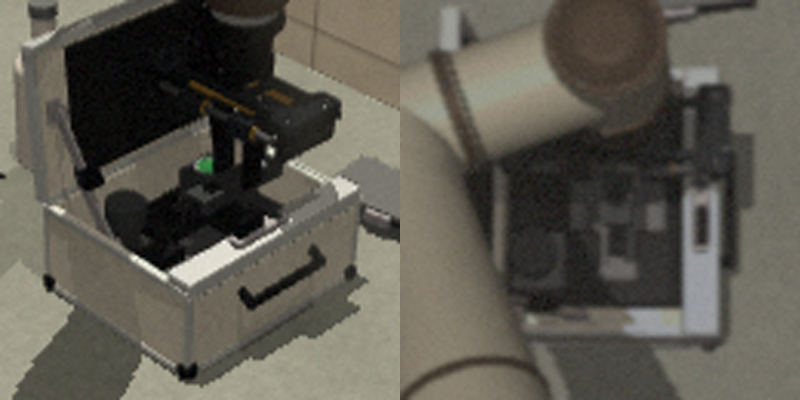

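Run:
```python
from h import *
for rr in (160,162,164): print('body edge',ray('top',[390-0*1,rr],.195)[0].round(4)) if 0 else print('body',rr,ray('top',[275,rr],.19)[0].round(4),ray('top',[275,rr],.21)[0].round(4))
g=cv2.cvtColor(cv2.imread('pics/top0.png'),cv2.COLOR_BGR2GRAY).astype(int)
print(g[158:192,270].tolist()); print([ (q,ray('top',[270,q],.138)[0].round(4)[:2].tolist(),ray('top',[270,q],.120)[0].round(4)[0]) for q in (162,168,170,186,188)])
```

```text
body 160 [ 0.6304 -0.0169  0.19  ] [ 0.6257 -0.016   0.21  ]
body 162 [ 0.6246 -0.0169  0.19  ] [ 0.6201 -0.016   0.21  ]
body 164 [ 0.6189 -0.0169  0.19  ] [ 0.6144 -0.016   0.21  ]
[152, 153, 146, 139, 131, 106, 73, 63, 68, 94, 133, 141, 131, 95, 59, 41, 43, 40, 41, 46, 47, 42, 45, 42, 42, 85, 120, 110, 144, 156, 153, 152, 153, 153]
[(162, [0.6365, -0.0046], np.float64(0.6406)), (168, [0.6187, -0.0046], np.float64(0.6226)), (170, [0.6128, -0.0046], np.float64(0.6166)), (186, [0.5657, -0.0047], np.float64(0.5689)), (188, [0.5599, -0.0048], np.float64(0.563))]
```

{"op": "carry_out", "data": {
  "steps": [
    [[-0.2, 0, 1.5], 0],
    [[-0.2, 0, 3], 0],
    [[-0.2, 0, 4.2], 0],
    [[-0.2, 0, 4.8], 0],
    [[-0.2, 0, 5.2], 0],
    [[-0.2, 0, 5.4], 0],
    [[-0.2, 0, 5.4], 0]
  ]
}}

```text
time_s: 11.8
tcp_pos: [0.6524, 0.07, 0.0652]
ee_rot: [[1.0, -0.007, 0.006], [-0.007, -1.0, -0.003], [0.006, 0.003, -1.0]]
wrist_force: [-0.4, -0.1, -1.0]
gripper_width: 0.315
```

Run:
```python
from h import *
plan([(.652,.07,.054,-90.4)])
for c in('side','top'):
    r.capture(c)
    for d in r.place_of(c,'slider')[:3]:
        if d['centre'][1]>-.1: print(c,np.round(d['centre'],4),round(d['confidence'],2))
```

```text
t 11.8 tcp [0.6524 0.07   0.0652] yaw -90.38 F [-0.4 -0.1 -1. ] w 0.315
(0.652, 0.07, 0.054, -90.4) -> [-0.05, -0.01, 1.12] 0.0
side [0.6351 0.0689 0.0509] 0.59
top [0.6342 0.0712 0.0532] 0.78
```

{"op": "carry_out", "data": {
  "steps": [
    [[0, 0, 0.3], 0],
    [[0, 0, 0.6], 0],
    [[0, 0, 0.9], 0],
    [[0, 0, 1.1], 0],
    [[0, 0, 1.1], 0]
  ]
}}

```text
time_s: 12.5
tcp_pos: [0.6523, 0.0699, 0.054]
ee_rot: [[1.0, -0.007, 0.006], [-0.007, -1.0, -0.003], [0.006, 0.003, -1.0]]
wrist_force: [0.2, -0.4, -0.4]
gripper_width: 0.314
```

{"op": "carry_out", "data": {
  "steps": [
    [[0, 0, 0.1], 0],
    [[0, 0, 0.2], 0],
    [[0, 0, 0.2], 0]
  ]
}}

```text
time_s: 12.8
tcp_pos: [0.6522, 0.0698, 0.0518]
ee_rot: [[1.0, -0.007, 0.005], [-0.007, -1.0, -0.003], [0.005, 0.003, -1.0]]
wrist_force: [0.5, 0.4, -1.0]
gripper_width: 0.313
```

{"op": "carry_out", "data": {
  "steps": [
    [[0, 0, 0.1], 0],
    [[0, 0, 0.15], 0],
    [[0, 0, 0.15], 0]
  ]
}}

```text
time_s: 13.1
tcp_pos: [0.6522, 0.0698, 0.0504]
ee_rot: [[1.0, -0.007, 0.005], [-0.007, -1.0, -0.003], [0.005, 0.003, -1.0]]
wrist_force: [0.5, -0.0, -1.0]
gripper_width: 0.315
```

{"op": "carry_out", "data": {
  "steps": [
    [[0, 0, 0.1], 0],
    [[0, 0, 0.15], 0],
    [[0, 0, 0.15], 0]
  ]
}}

```text
time_s: 13.4
tcp_pos: [0.6523, 0.0698, 0.0501]
ee_rot: [[1.0, -0.006, 0.006], [-0.006, -1.0, -0.004], [0.006, 0.004, -1.0]]
wrist_force: [-0.9, 0.9, 5.4]
gripper_width: 0.313
```

{"op": "carry_out", "data": {
  "steps": [
    [[0, 0, 0], 0],
    [[0, 0, 0], 0],
    [[0, 0, 0], 0],
    [[0, 0, 0], 0]
  ],
  "gripper": -0.1
}}

```text
time_s: 13.8
tcp_pos: [0.6527, 0.0699, 0.0503]
ee_rot: [[1.0, -0.006, 0.006], [-0.006, -1.0, -0.004], [0.007, 0.004, -1.0]]
wrist_force: [1.1, 0.8, 2.2]
gripper_width: 0.447
```

{"op": "carry_out", "data": {
  "steps": [
    [[0, 0, -0.3], 0],
    [[0, 0, -0.8], 0],
    [[0, 0, -2], 0],
    [[0, 0, -4], 0],
    [[0, 0, -7], 0],
    [[0, 0, -11], 0],
    [[0, 0, -15], 0],
    [[0, 0, -19], 0],
    [[0, 0, -22], 0],
    [[-3, 3, -23], 0],
    [[-7, 7, -23], 0],
    [[-11, 11, -23], 0],
    [[-15, 15, -23], 0],
    [[-18, 18, -23], 0],
    [[-18, 18, -23], 0]
  ]
}}

```text
time_s: 15.3
tcp_pos: [0.4665, -0.1104, 0.2815]
ee_rot: [[1.0, -0.009, 0.008], [-0.009, -1.0, -0.004], [0.008, 0.004, -1.0]]
wrist_force: [-0.1, -0.2, 0.0]
gripper_width: 0.448
```

Run:
```python
from h import *
plan([])
N={'pocket':(.0135,-.010,.034),'lid_hinge':(0,.1,.1),'lid_edge':(0,.1206,.267),'stay_pivot':(-.102,.02,.086),'stay_tab':(-.102,.053,.147),'latch_pivot':(.01,-.085,.114),'latch_grip':(-.028,-.085,.129),'slider':(.0135,-.01,.034)}
a=r.capture('side');b=r.capture('top')
for c in('side','top'):
    for n in N:
        for d in r.place_of(c,n):
            if abs(d['centre'][2]-N[n][2])<.02 and d['centre'][1]>-.1: print(c,n,np.round(d['centre'],4),round(d['confidence'],2))
z=lambda i,x,y,w,h:cv2.resize(i[y:y+h,x:x+w],(400,400),interpolation=cv2.INTER_CUBIC)
cv2.imwrite('pics/i.png',cv2.cvtColor(np.hstack([z(a,200,120,130,130),z(b,185,115,105,105)]),cv2.COLOR_RGB2BGR))
```

```text
t 15.3 tcp [ 0.4665 -0.1104  0.2815] yaw -90.52 F [-0.1 -0.2  0. ] w 0.448
side lid_hinge [0.624  0.1781 0.1017] 0.84
side lid_edge [0.6179 0.1993 0.2684] 0.63
side stay_pivot [0.5143 0.1001 0.0855] 0.5
side latch_pivot [ 0.627  -0.0052  0.1142] 0.7
side latch_grip [ 0.5892 -0.0075  0.1315] 0.58
top pocket [0.6297 0.0708 0.0355] 0.94
top lid_edge [0.6215 0.2011 0.2691] 0.62
top latch_pivot [ 0.6314 -0.0081  0.1168] 0.69
top latch_grip [ 0.5932 -0.0038  0.1321] 0.41
top latch_grip [ 0.6307 -0.007   0.1157] 0.41
top slider [0.6934 0.1384 0.0319] 0.73
top slider [0.6336 0.0712 0.0352] 0.52
```

View pics/i.png

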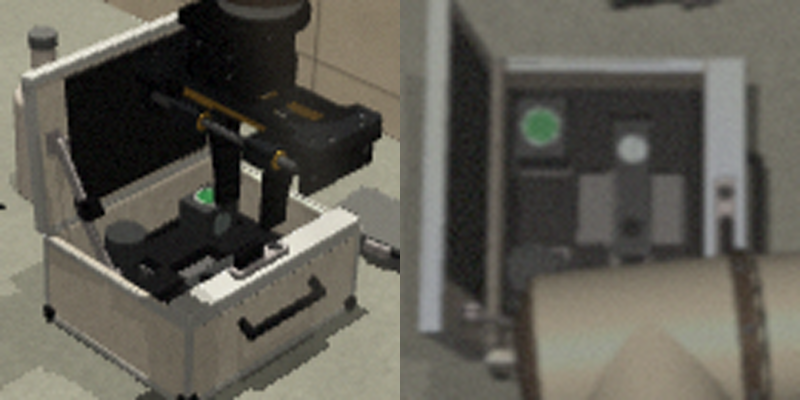

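The slider lies flat in its pocket, glass up, at about (0.634, 0.071) with z 0.035. In the picture it is centred at (632,190). Next is the stay tab at about (0.519, 0.134, 0.146), which I'll pinch along the case's x.

Run:
```python
from h import *
plan([(.519,.131,.27,179.6),(.519,.131,.146,179.6)])
```

```text
t 16.2 tcp [ 0.4701 -0.1081  0.2798] yaw -90.35 F [-0.4 -0.6  0.2] w 0.448
(0.519, 0.131, 0.27, 179.6) -> [4.73, -23.94, 0.92] 90.0
(0.519, 0.131, 0.146, 179.6) -> [4.65, -23.99, 13.32] 90.0
```

{"op": "carry_out", "data": {
  "steps": [
    [[0.4, -2, 0], 8],
    [[0.8, -4, 0], 16],
    [[1.2, -6, 0], 24],
    [[1.6, -8, 0], 32],
    [[2, -10, 0], 40],
    [[2.4, -12.5, 0], 48],
    [[2.8, -15, 0], 56],
    [[3.2, -17.5, 0], 64],
    [[3.7, -20, 0], 72],
    [[4.2, -22, 0], 80],
    [[4.6, -23.5, 0], 88],
    [[4.7, -24, 1], 90],
    [[4.7, -24, 4], 90],
    [[4.7, -24, 7], 90],
    [[4.7, -24, 8], 90],
    [[4.7, -24, 8], 90]
  ]
}}

```text
time_s: 17.8
tcp_pos: [0.5185, 0.1308, 0.198]
ee_rot: [[-0.006, -1.0, 0.004], [-1.0, 0.006, -0.006], [0.006, -0.004, -1.0]]
wrist_force: [1.2, -0.8, 0.9]
gripper_width: 0.451
```

Run:
```python
from h import *
plan([(.519,.131,.146,179.6)])
for c in('side','top'):
    a=r.capture(c)
    for d in r.place_of(c,'stay_tab')[:2]: print(c,np.round(d['centre'],4),round(d['confidence'],2))
    if c=='side': cv2.imwrite('pics/j.png',cv2.cvtColor(cv2.resize(a[120:230,190:300],(550,550),interpolation=cv2.INTER_CUBIC),cv2.COLOR_RGB2BGR))
```

```text
t 17.8 tcp [0.5185 0.1308 0.198 ] yaw 179.65 F [ 1.2 -0.8  0.9] w 0.451
(0.519, 0.131, 0.146, 179.6) -> [-0.05, -0.03, 5.2] 0.0
side [0.5195 0.1374 0.147 ] 0.46
side [ 0.3844  0.2748 -0.0004] 0.42
top [0.6361 0.0682 0.0333] 0.18
```

View pics/j.png

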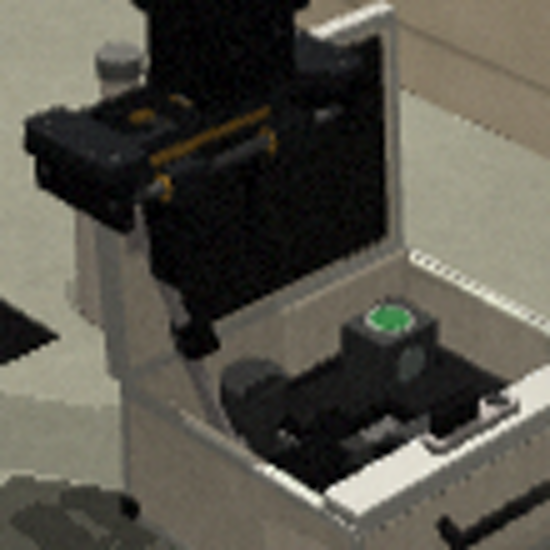

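The picture shows the tab at crop (195,335), directly below the gripper, with the lid clear behind it.

{"op": "carry_out", "data": {
  "steps": [
    [[0.1, -0.05, 1.2], 0],
    [[0.1, -0.05, 2.5], 0],
    [[0.1, -0.05, 3.8], 0],
    [[0.1, -0.05, 4.6], 0],
    [[0.1, -0.05, 5], 0],
    [[0.1, -0.05, 5], 0]
  ]
}}

```text
time_s: 18.6
tcp_pos: [0.5211, 0.1305, 0.1506]
ee_rot: [[-0.006, -1.0, 0.009], [-1.0, 0.006, -0.003], [0.003, -0.009, -1.0]]
wrist_force: [-0.7, -1.1, 0.4]
gripper_width: 0.45
```

{"op": "carry_out", "data": {
  "steps": [
    [[0, 0, 0], 0],
    [[0, 0, 0], 0],
    [[0, 0, 0], 0],
    [[0, 0, 0], 0],
    [[0, 0, 0], 0],
    [[0, 0, 0], 0]
  ],
  "gripper": -1
}}

```text
time_s: 19.2
tcp_pos: [0.5181, 0.13, 0.1504]
ee_rot: [[-0.007, -1.0, 0.003], [-1.0, 0.007, -0.004], [0.004, -0.003, -1.0]]
wrist_force: [-7.5, 1.8, 5.1]
gripper_width: 0.136
```

The tab is gripped at 12 mm. I'll lift it up and forward.

{"op": "carry_out", "data": {
  "steps": [
    [[0.2, 0, -0.15], 0],
    [[0.4, 0, -0.3], 0],
    [[0.6, 0, -0.45], 0],
    [[0.8, 0, -0.6], 0],
    [[0.8, 0, -0.6], 0]
  ]
}}

```text
time_s: 19.7
tcp_pos: [0.518, 0.1214, 0.1543]
ee_rot: [[-0.008, -1.0, 0.001], [-1.0, 0.008, -0.004], [0.004, -0.002, -1.0]]
wrist_force: [6.7, -0.3, -14.8]
gripper_width: 0.132
```

{"op": "carry_out", "data": {
  "steps": [
    [[0.2, 0, -0.12], 0],
    [[0.4, 0, -0.25], 0],
    [[0.6, 0, -0.38], 0],
    [[0.8, 0, -0.5], 0],
    [[1, 0, -0.6], 0],
    [[1.2, 0, -0.7], 0],
    [[1.2, 0, -0.7], 0]
  ]
}}

```text
time_s: 20.4
tcp_pos: [0.5179, 0.1094, 0.1581]
ee_rot: [[-0.01, -1.0, 0.0], [-1.0, 0.01, -0.004], [0.004, -0.0, -1.0]]
wrist_force: [10.2, 0.6, -23.5]
gripper_width: 0.134
```

Run:
```python
from h import *
plan([])
for c in('side','top'):
    a=r.capture(c)
    for n in('stay_tab','lid_edge'):
        for d in r.place_of(c,n)[:2]: print(c,n,np.round(d['centre'],4),round(d['confidence'],2))
```

```text
t 20.4 tcp [0.5179 0.1094 0.1581] yaw 179.45 F [ 10.2   0.6 -23.5] w 0.134
side stay_tab [0.5211 0.1162 0.1519] 0.66
side stay_tab [0.5156 0.1025 0.0867] 0.64
side lid_edge [0.6198 0.1889 0.2675] 0.92
side lid_edge [0.5756 0.1441 0.0304] 0.35
top lid_edge [0.6216 0.1931 0.2672] 0.68
```

{"op": "carry_out", "data": {
  "steps": [
    [[0.2, 0, 0.1], 0],
    [[0.4, 0, 0.15], 0],
    [[0.6, 0, 0.15], 0],
    [[0.8, 0, 0.15], 0],
    [[0.8, 0, 0.15], 0]
  ]
}}

```text
time_s: 21.2
tcp_pos: [0.518, 0.1023, 0.1583]
ee_rot: [[-0.009, -1.0, 0.002], [-1.0, 0.009, -0.002], [0.002, -0.002, -1.0]]
wrist_force: [-1.8, 4.7, -1.2]
gripper_width: 0.136
```

{"op": "carry_out", "data": {
  "steps": [
    [[0, 0, 0], 0],
    [[0, 0, 0], 0],
    [[0, 0, 0], 0],
    [[0, 0, 0], 0]
  ],
  "gripper": -0.2
}}

```text
time_s: 21.6
tcp_pos: [0.5181, 0.102, 0.1588]
ee_rot: [[-0.009, -1.0, 0.002], [-1.0, 0.009, -0.002], [0.002, -0.002, -1.0]]
wrist_force: [0.9, 0.3, -0.2]
gripper_width: 0.372
```

{"op": "carry_out", "data": {
  "steps": [
    [[0, 0, -1], 0],
    [[0, 0, -3], 0],
    [[0, 0, -6], 0],
    [[0, 0, -10], 0],
    [[0, 0, -14], 0],
    [[1, 0, -17.5], 0],
    [[1, 0, -19], 0],
    [[1, 0, -19], 0]
  ]
}}

```text
time_s: 22.4
tcp_pos: [0.5186, 0.0923, 0.3525]
ee_rot: [[-0.009, -1.0, 0.009], [-1.0, 0.009, 0.0], [-0.0, -0.009, -1.0]]
wrist_force: [0.2, 0.4, 0.6]
gripper_width: 0.398
```

Run:
```python
from h import *
plan([])
for c in('side','top'):
    a=r.capture(c)
    for n in('stay_tab','lid_edge'):
        for d in r.place_of(c,n)[:2]: print(c,n,np.round(d['centre'],4),round(d['confidence'],2))
```

```text
t 22.4 tcp [0.5186 0.0923 0.3525] yaw 179.46 F [0.2 0.4 0.6] w 0.398
side stay_tab [0.5225 0.1109 0.1534] 0.47
side lid_edge [0.6195 0.1817 0.2691] 0.94
side lid_edge [0.503  0.4702 0.0008] 0.72
top stay_tab [ 0.4637 -0.2449  0.0005] 0.36
top lid_edge [0.6232 0.1859 0.2675] 0.55
```

The tab is lifted about 29 mm and the lid edge has come forward 15 mm, so the stay is unlocked. Next I'll go behind the lid with shut fingers.

```bash
cat > arc.py <<'E'
from h import *
import sys
a,b=float(sys.argv[1]),float(sys.argv[2]); off=float(sys.argv[3]); n=int(sys.argv[4]); d=.135
w=[]
for f in np.linspace(a,b,n):
    q=np.radians(f); t=.012+off
    w.append((.61,round(.180-d*np.cos(q)+t*np.sin(q)+.0095,4),round(.1+d*np.sin(q)+t*np.cos(q),4),179.5))
plan(w)
E
python3 - <<'E'
from h import *
plan([(.61,.235,.36,179.5),(.61,.235,.235,179.5)])
E
```

```text
t 22.7 tcp [0.5171 0.0923 0.3474] yaw 179.49 F [-0.4 -0.7  0.2] w 0.399
(0.61, 0.235, 0.36, 179.5) -> [-14.35, -9.16, -1.32] -0.0
(0.61, 0.235, 0.235, 179.5) -> [-14.39, -9.17, 11.18] -0.0
```

{"op": "carry_out", "data": {
  "steps": [
    [[-2, -1.5, -1.3], 0],
    [[-5, -3.5, -1.3], 0],
    [[-8, -5.5, -1.3], 0],
    [[-11, -7.5, -1.3], 0],
    [[-13.5, -9.2, -1.3], 0],
    [[-14.5, -9.2, 0], 0],
    [[-14.5, -9.2, 3], 0],
    [[-14.5, -9.2, 6.5], 0],
    [[-14.5, -9.2, 9.5], 0],
    [[-14.5, -9.2, 11.2], 0],
    [[-14.5, -9.2, 11.2], 0]
  ],
  "gripper": -1
}}

```text
time_s: 23.8
tcp_pos: [0.608, 0.2348, 0.2302]
ee_rot: [[-0.009, -1.0, -0.009], [-1.0, 0.009, -0.008], [0.008, 0.009, -1.0]]
wrist_force: [0.2, 0.6, 0.3]
gripper_width: 0.005
```

```bash
python3 arc.py 92 44 -0.001 17
```

```text
t 23.8 tcp [0.608  0.2348 0.2302] yaw 179.47 F [0.2 0.6 0.3] w 0.005
(0.61, np.float64(0.2052), np.float64(0.2345), 179.5) -> [2.96, -0.23, -0.41] -0.0
(0.61, np.float64(0.1981), np.float64(0.2352), 179.5) -> [3.67, -0.23, -0.47] -0.0
(0.61, np.float64(0.1911), np.float64(0.2354), 179.5) -> [4.37, -0.24, -0.48] -0.0
(0.61, np.float64(0.184), np.float64(0.2353), 179.5) -> [5.08, -0.25, -0.47] -0.0
(0.61, np.float64(0.1769), np.float64(0.2349), 179.5) -> [5.79, -0.25, -0.42] -0.0
(0.61, np.float64(0.1698), np.float64(0.234), 179.5) -> [6.5, -0.26, -0.33] -0.0
(0.61, np.float64(0.1629), np.float64(0.2328), 179.5) -> [7.19, -0.27, -0.2] -0.0
(0.61, np.float64(0.1559), np.float64(0.2312), 179.5) -> [7.89, -0.28, -0.04] -0.0
(0.61, np.float64(0.1491), np.float64(0.2293), 179.5) -> [8.57, -0.28, 0.16] -0.0
(0.61, np.float64(0.1424), np.float64(0.227), 179.5) -> [9.24, -0.29, 0.39] -0.0
(0.61, np.float64(0.1358), np.float64(0.2244), 179.5) -> [9.9, -0.3, 0.66] -0.0
(0.61, np.float64(0.1294), np.float64(0.2214), 179.5) -> [10.53, -0.31, 0.96] -0.0
(0.61, np.float64(0.1231), np.float64(0.2181), 179.5) -> [11.16, -0.32, 1.3] -0.0
(0.61, np.float64(0.117), np.float64(0.2144), 179.5) -> [11.77, -0.33, 1.67] -0.0
(0.61, np.float64(0.1112), np.float64(0.2105), 179.5) -> [12.34, -0.34, 2.07] -0.0
(0.61, np.float64(0.1055), np.float64(0.2062), 179.5) -> [12.91, -0.35, 2.5] -0.0
(0.61, np.float64(0.1), np.float64(0.2017), 179.5) -> [13.46, -0.35, 2.96] -0.0
```

{"op": "carry_out", "data": {
  "steps": [
    [[1.5, -0.2, -0.4], 0],
    [[2.5, -0.2, -0.4], 0],
    [[3.2, -0.2, -0.45], 0],
    [[4, -0.2, -0.5], 0],
    [[4.7, -0.2, -0.5], 0],
    [[5.4, -0.2, -0.45], 0],
    [[6.1, -0.2, -0.4], 0],
    [[6.8, -0.2, -0.3], 0],
    [[7.5, -0.2, -0.15], 0],
    [[8.2, -0.2, 0.05], 0],
    [[8.9, -0.2, 0.3], 0]
  ]
}}

```text
time_s: 24.9
tcp_pos: [0.6095, 0.145, 0.2281]
ee_rot: [[-0.009, -1.0, -0.008], [-1.0, 0.009, -0.008], [0.008, 0.008, -1.0]]
wrist_force: [1.4, 1.7, 1.3]
gripper_width: 0.006
```

```bash
python3 - <<'E'
from h import *
plan([])
for c in('side','top'):
    a=r.capture(c)
    for d in r.place_of(c,'lid_edge')[:2]:
        e=np.array(d['centre']);print(c,e.round(4),round(d['confidence'],2),'phi',np.degrees(np.arctan2(e[2]-.1,.18-e[1])).round(1)-2)
E
python3 arc.py 68 20 -0.001 17
```

```text
t 24.9 tcp [0.6095 0.145  0.2281] yaw 179.47 F [1.4 1.7 1.3] w 0.006
side [0.6151 0.1097 0.256 ] 0.84 phi 63.7
top [0.6221 0.113  0.2549] 0.74 phi 64.6
top [ 0.6184  0.0834 -0.0012] 0.2 phi -48.3
t 25.1 tcp [0.608  0.1446 0.227 ] yaw 179.41 F [ 0.3  0.  -0.6] w 0.008
(0.61, np.float64(0.1491), np.float64(0.2293), 179.5) -> [-0.45, -0.19, -0.23] -0.1
(0.61, np.float64(0.1424), np.float64(0.227), 179.5) -> [0.21, -0.2, 0.0] -0.1
(0.61, np.float64(0.1358), np.float64(0.2244), 179.5) -> [0.87, -0.21, 0.27] -0.1
(0.61, np.float64(0.1294), np.float64(0.2214), 179.5) -> [1.51, -0.22, 0.57] -0.1
(0.61, np.float64(0.1231), np.float64(0.2181), 179.5) -> [2.14, -0.23, 0.91] -0.1
(0.61, np.float64(0.117), np.float64(0.2144), 179.5) -> [2.74, -0.24, 1.29] -0.1
(0.61, np.float64(0.1112), np.float64(0.2105), 179.5) -> [3.32, -0.25, 1.68] -0.1
(0.61, np.float64(0.1055), np.float64(0.2062), 179.5) -> [3.88, -0.26, 2.12] -0.1
(0.61, np.float64(0.1), np.float64(0.2017), 179.5) -> [4.43, -0.28, 2.57] -0.1
(0.61, np.float64(0.0948), np.float64(0.1969), 179.5) -> [4.94, -0.29, 3.06] -0.1
(0.61, np.float64(0.0899), np.float64(0.1918), 179.5) -> [5.43, -0.3, 3.57] -0.1
(0.61, np.float64(0.0852), np.float64(0.1864), 179.5) -> [5.89, -0.31, 4.12] -0.1
(0.61, np.float64(0.0808), np.float64(0.1809), 179.5) -> [6.33, -0.32, 4.67] -0.1
(0.61, np.float64(0.0768), np.float64(0.1751), 179.5) -> [6.72, -0.33, 5.25] -0.1
(0.61, np.float64(0.073), np.float64(0.1691), 179.5) -> [7.1, -0.34, 5.86] -0.1
(0.61, np.float64(0.0695), np.float64(0.1629), 179.5) -> [7.44, -0.35, 6.48] -0.1
(0.61, np.float64(0.0664), np.float64(0.1565), 179.5) -> [7.74, -0.36, 7.12] -0.1
```

The lid follows the finger, now at about 64° from shut. I'll continue along the arc.

{"op": "carry_out", "data": {
  "steps": [
    [[0.8, -0.1, 0.3], 0],
    [[1.5, -0.2, 0.6], 0],
    [[2.1, -0.2, 0.9], 0],
    [[2.7, -0.2, 1.3], 0],
    [[3.3, -0.2, 1.7], 0],
    [[3.9, -0.2, 2.1], 0],
    [[4.4, -0.2, 2.6], 0],
    [[4.9, -0.2, 3.1], 0],
    [[5.4, -0.2, 3.6], 0],
    [[5.9, -0.3, 4.1], 0],
    [[6.3, -0.3, 4.7], 0],
    [[6.7, -0.3, 5.3], 0],
    [[7.1, -0.3, 5.9], 0],
    [[7.4, -0.3, 6.5], 0]
  ]
}}

```text
time_s: 26.5
tcp_pos: [0.6096, 0.0695, 0.1622]
ee_rot: [[-0.01, -1.0, -0.012], [-1.0, 0.01, -0.01], [0.01, 0.012, -1.0]]
wrist_force: [0.0, 1.1, 0.6]
gripper_width: 0.007
```

```bash
python3 - <<'E'
from h import *
for c in('side','top'):
    a=r.capture(c)
    for d in r.place_of(c,'lid_edge')[:1]:
        e=np.array(d['centre']);print(c,e.round(4),round(d['confidence'],2),'phi',np.degrees(np.arctan2(e[2]-.1,.18-e[1])).round(1)-2)
    for d in r.place_of(c,'latch_grip')[:2]: print(np.round(d['centre'],4))
    cv2.imwrite(f'pics/k_{c}.png',cv2.cvtColor(a,cv2.COLOR_RGB2BGR))
E
python3 arc.py 23 -3 -0.001 10
```

```text
side [0.6191 0.0232 0.1687] 0.85 phi 21.7
[ 0.5893 -0.0052  0.1285]
[ 0.6113 -0.2978 -0.0015]
top [0.6229 0.0241 0.1649] 0.55 phi 20.6
[ 0.5924 -0.0015  0.1305]
t 26.8 tcp [0.6095 0.07   0.1628] yaw 179.42 F [ 0.2 -0.3  0.1] w 0.005
(0.61, np.float64(0.0695), np.float64(0.1629), 179.5) -> [0.05, -0.05, -0.01] -0.1
(0.61, np.float64(0.0665), np.float64(0.1567), 179.5) -> [0.35, -0.06, 0.61] -0.1
(0.61, np.float64(0.0638), np.float64(0.1505), 179.5) -> [0.61, -0.07, 1.23] -0.1
(0.61, np.float64(0.0614), np.float64(0.1441), 179.5) -> [0.84, -0.08, 1.88] -0.1
(0.61, np.float64(0.0594), np.float64(0.1376), 179.5) -> [1.04, -0.09, 2.53] -0.1
(0.61, np.float64(0.0576), np.float64(0.131), 179.5) -> [1.21, -0.1, 3.19] -0.1
(0.61, np.float64(0.0562), np.float64(0.1243), 179.5) -> [1.34, -0.11, 3.86] -0.1
(0.61, np.float64(0.0552), np.float64(0.1175), 179.5) -> [1.44, -0.12, 4.54] -0.1
(0.61, np.float64(0.0545), np.float64(0.1107), 179.5) -> [1.5, -0.13, 5.22] -0.1
(0.61, np.float64(0.0541), np.float64(0.1039), 179.5) -> [1.53, -0.13, 5.9] -0.1
```

{"op": "carry_out", "data": {
  "steps": [
    [[0.3, 0, 0.6], 0],
    [[0.6, 0, 1.2], 0],
    [[0.8, 0, 1.8], 0],
    [[1, 0, 2.5], 0],
    [[1.2, 0, 3.1], 0],
    [[1.3, 0, 3.7], 0],
    [[1.4, 0, 4.2], 0],
    [[1.4, 0, 4.6], 0],
    [[1.4, 0, 4.9], 0],
    [[1.4, 0, 4.9], 0]
  ]
}}

```text
time_s: 27.8
tcp_pos: [0.6084, 0.0555, 0.1133]
ee_rot: [[-0.01, -1.0, -0.013], [-1.0, 0.01, -0.01], [0.01, 0.013, -1.0]]
wrist_force: [-0.3, -0.3, 0.1]
gripper_width: 0.004
```

{"op": "carry_out", "data": {
  "steps": [
    [[0, 0, 0.1], 0],
    [[0, 0, 0.2], 0],
    [[0, 0, 0.3], 0],
    [[0, 0, 0.3], 0]
  ]
}}

```text
time_s: 28.2
tcp_pos: [0.6087, 0.0557, 0.1125]
ee_rot: [[-0.009, -1.0, -0.012], [-1.0, 0.009, -0.01], [0.01, 0.012, -1.0]]
wrist_force: [-3.1, 0.7, 9.1]
gripper_width: 0.002
```

{"op": "carry_out", "data": {
  "steps": [
    [[0, 0, 0.2], 0],
    [[0, 0, 0.4], 0],
    [[0, 0, 0.4], 0]
  ]
}}

```text
time_s: 28.5
tcp_pos: [0.6087, 0.0556, 0.1124]
ee_rot: [[-0.008, -1.0, -0.01], [-1.0, 0.008, -0.011], [0.011, 0.01, -1.0]]
wrist_force: [-6.8, 0.7, 15.4]
gripper_width: 0.004
```

{"op": "carry_out", "data": {
  "steps": [
    [[0, 0, -0.5], 0],
    [[0, 0, -2], 0],
    [[0, 0, -5], 0],
    [[0, 0, -8], 0],
    [[0, 0, -11], 0],
    [[-3, 3, -13], 0],
    [[-6, 7, -13], 0],
    [[-8, 11, -13], 0],
    [[-9, 15, -13], 0],
    [[-9, 15, -13], 0]
  ]
}}

```text
time_s: 29.5
tcp_pos: [0.4569, 0.1487, 0.2434]
ee_rot: [[-0.004, -1.0, -0.011], [-1.0, 0.004, -0.01], [0.01, 0.011, -1.0]]
wrist_force: [0.7, 0.7, 0.9]
gripper_width: 0.008
```

Run:
```python
from h import *
ims=[]
for c in('side','top'):
    a=r.capture(c)
    for n in('lid_edge','latch_grip','latch_pivot'):
        for d in r.place_of(c,n)[:2]: print(c,n,np.round(d['centre'],4),round(d['confidence'],2))
    x,y=(200,140) if c=='side' else (190,115)
    ims.append(cv2.resize(a[y:y+110,x:x+110],(400,400),interpolation=cv2.INTER_CUBIC))
cv2.imwrite('pics/l.png',cv2.cvtColor(np.hstack(ims),cv2.COLOR_RGB2BGR)); plan([])
```

```text
side lid_edge [0.6174 0.0071 0.1066] 0.55
side latch_grip [ 0.589  -0.0075  0.1277] 0.57
side latch_grip [0.5049 0.469  0.0021] 0.39
side latch_pivot [ 0.6319 -0.0036  0.1134] 0.61
side latch_pivot [6.582e-01 3.657e-01 3.000e-04] 0.35
top lid_edge [0.6218 0.0107 0.1051] 0.76
top latch_grip [ 0.5933 -0.0032  0.1336] 0.53
top latch_pivot [ 0.5918 -0.0039  0.1346] 0.73
top latch_pivot [ 0.6291 -0.005   0.1162] 0.71
t 29.9 tcp [0.4615 0.1479 0.2425] yaw 179.46 F [0.  0.7 0.3] w 0.004
```

View pics/l.png

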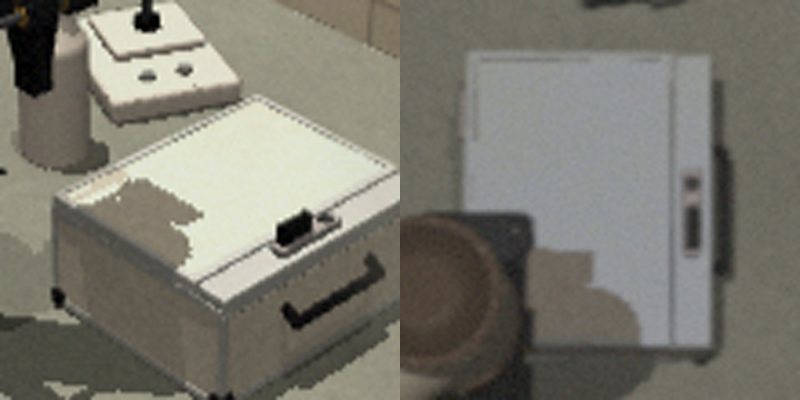

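The lid is shut and flush with the ledge. The latch lies along the ledge, with its pivot at about (0.629, -0.005) and the rib at (0.591, -0.005). I'll go in front of the rib with shut fingers.

```bash
cat > lat.py <<'E'
from h import *
import sys
def wp(a,off=.0145,rho=.040,z=.125):
    t=np.radians(180-a);u=np.array([np.cos(t),np.sin(t)]);m=np.array([np.sin(t),-np.cos(t)])
    p=np.array([.629,-.005])+rho*u-m*off
    return (round(float(p[0]),4),round(float(p[1]),4),z,179.5-a)
E
python3 - <<'E'
from lat import *
plan([(.589,-.037,.22,179.5),(.589,-.037,.125,179.5)])
E
```

```text
t 29.9 tcp [0.4615 0.1479 0.2425] yaw 179.46 F [0.  0.7 0.3] w 0.004
(0.589, -0.037, 0.22, 179.5) -> [18.35, -12.95, 2.32] -0.0
(0.589, -0.037, 0.125, 179.5) -> [18.24, -13.05, 11.81] -0.0
```

{"op": "carry_out", "data": {
  "steps": [
    [[3, -2, 0], 0],
    [[6, -4, 0], 0],
    [[9.5, -6.5, 0], 0],
    [[13, -9, 0], 0],
    [[16, -11.5, 0], 0],
    [[18.3, -13, 2], 0],
    [[18.3, -13, 5], 0],
    [[18.3, -13, 8.5], 0],
    [[18.3, -13, 11], 0],
    [[18.3, -13, 11.7], 0],
    [[18.3, -13, 11.7], 0]
  ]
}}

```text
time_s: 31.0
tcp_pos: [0.5884, -0.0381, 0.125]
ee_rot: [[-0.01, -1.0, -0.013], [-1.0, 0.01, -0.012], [0.012, 0.013, -1.0]]
wrist_force: [0.3, -0.1, 1.1]
gripper_width: 0.003
```

Run:
```python
from lat import *
plan([wp(a) for a in range(-6,64,6)])
```

```text
t 31.0 tcp [ 0.5884 -0.0381  0.125 ] yaw 179.43 F [ 0.3 -0.1  1.1] w 0.003
(0.5907, -0.0236, 0.125, 185.5) -> [-1.45, -0.22, -0.02] -6.1
(0.589, -0.0195, 0.125, 179.5) -> [-1.86, -0.05, -0.02] -0.1
(0.5877, -0.0152, 0.125, 173.5) -> [-2.29, 0.09, -0.02] 5.9
(0.5869, -0.0109, 0.125, 167.5) -> [-2.72, 0.17, -0.03] 11.9
(0.5865, -0.0064, 0.125, 161.5) -> [-3.17, 0.22, -0.03] 17.9
(0.5866, -0.002, 0.125, 155.5) -> [-3.61, 0.21, -0.04] 23.9
(0.5871, 0.0024, 0.125, 149.5) -> [-4.05, 0.17, -0.04] 29.9
(0.5881, 0.0068, 0.125, 143.5) -> [-4.49, 0.07, -0.05] 35.9
(0.5896, 0.011, 0.125, 137.5) -> [-4.91, -0.08, -0.06] 41.9
(0.5915, 0.015, 0.125, 131.5) -> [-5.31, -0.26, -0.06] 47.9
(0.5938, 0.0188, 0.125, 125.5) -> [-5.7, -0.49, -0.07] 53.9
(0.5964, 0.0224, 0.125, 119.5) -> [-6.06, -0.74, -0.08] 59.9
```

{"op": "carry_out", "data": {
  "steps": [
    [[-0.8, 0, 0], 0],
    [[-1.4, 0, 0], 0],
    [[-1.9, 0, 0], 0],
    [[-2.3, 0.1, 0], 6],
    [[-2.7, 0.15, 0], 12],
    [[-3.2, 0.2, 0], 18],
    [[-3.6, 0.2, 0], 24],
    [[-4.05, 0.15, 0], 30],
    [[-4.5, 0.05, 0], 36],
    [[-4.9, -0.1, 0], 42],
    [[-5.3, -0.25, 0], 48],
    [[-5.7, -0.5, 0], 54],
    [[-6.05, -0.75, 0], 60]
  ]
}}

```text
time_s: 32.3
tcp_pos: [0.5961, 0.0229, 0.1252]
ee_rot: [[-0.873, -0.488, -0.013], [-0.488, 0.873, -0.012], [0.017, -0.004, -1.0]]
wrist_force: [-1.5, -0.9, 0.5]
gripper_width: 0.004
```

Run:
```python
from lat import *
plan([wp(a) for a in range(60,99,6)])
for c in('side','top'):
    r.capture(c)
    for d in r.place_of(c,'latch_grip')[:2]: print(c,np.round(d['centre'],4),round(d['confidence'],2))
```

```text
t 32.3 tcp [0.5961 0.0229 0.1252] yaw 119.23 F [-1.5 -0.9  0.5] w 0.004
(0.5964, 0.0224, 0.125, 119.5) -> [-0.0, -0.06, 0.02] -0.3
(0.5995, 0.0256, 0.125, 113.5) -> [-0.43, 0.07, 0.01] 5.7
(0.6028, 0.0286, 0.125, 107.5) -> [-0.86, 0.17, 0.0] 11.7
(0.6065, 0.0311, 0.125, 101.5) -> [-1.31, 0.21, -0.01] 17.7
(0.6104, 0.0333, 0.125, 95.5) -> [-1.75, 0.21, -0.01] 23.7
(0.6145, 0.035, 0.125, 89.5) -> [-2.2, 0.16, -0.02] 29.7
(0.6188, 0.0363, 0.125, 83.5) -> [-2.63, 0.06, -0.03] 35.7
side [0.6095 0.0271 0.1315] 0.41
```

{"op": "carry_out", "data": {
  "steps": [
    [[-0.45, 0.05, 0], 6],
    [[-0.85, 0.15, 0], 12],
    [[-1.3, 0.2, 0], 18],
    [[-1.75, 0.2, 0], 24],
    [[-2.2, 0.15, 0], 30],
    [[-2.4, 0.1, 0], 32],
    [[-2.5, 0.1, 0], 32],
    [[-2.5, 0.1, 0], 32]
  ]
}}

```text
time_s: 33.3
tcp_pos: [0.6161, 0.0356, 0.1244]
ee_rot: [[-0.999, 0.04, -0.016], [0.04, 0.999, -0.012], [0.015, -0.013, -1.0]]
wrist_force: [-6.0, -0.4, 4.0]
gripper_width: 0.004
```

{"op": "carry_out", "data": {
  "steps": [
    [[-0.1, 0, 0], 0],
    [[-0.2, 0, 0], 0],
    [[-0.2, 0, 0], 0]
  ]
}}

```text
time_s: 33.6
tcp_pos: [0.6162, 0.0355, 0.1245]
ee_rot: [[-0.999, 0.039, -0.02], [0.039, 0.999, -0.012], [0.02, -0.013, -1.0]]
wrist_force: [-7.0, 1.8, 3.9]
gripper_width: 0.006
```

{"op": "carry_out", "data": {
  "steps": [
    [[-0.2, 0, 0], 0],
    [[-0.4, 0, 0], 0],
    [[-0.4, 0, 0], 0]
  ]
}}

```text
time_s: 33.9
tcp_pos: [0.6162, 0.0355, 0.1244]
ee_rot: [[-0.999, 0.038, -0.029], [0.038, 0.999, -0.013], [0.028, -0.014, -0.999]]
wrist_force: [-11.6, 2.6, 7.1]
gripper_width: 0.008
```

{"op": "carry_out", "data": {
  "steps": [
    [[0.5, 0, 0], 0],
    [[2, 0, 0], 0],
    [[2.5, 0, -2], 0],
    [[3, 0, -6], 0],
    [[5, 0, -10], 0],
    [[8, 0, -13], 0],
    [[12, 3, -15], 0],
    [[16, 6, -15], 0],
    [[18, 10, -15], 0],
    [[18, 14, -15], 0],
    [[18, 17, -15], 0],
    [[18, 17, -15], 0]
  ]
}}

```text
time_s: 35.1
tcp_pos: [0.4479, 0.2176, 0.2771]
ee_rot: [[-0.999, 0.033, -0.026], [0.033, 0.999, -0.011], [0.026, -0.012, -1.0]]
wrist_force: [-0.4, -0.6, -0.3]
gripper_width: 0.007
```

Run:
```python
from h import *
plan([]);ims=[]
for c in('side','top'):
    a=r.capture(c)
    for n in('lid_edge','latch_grip','latch_pivot','vial','adapter','oil_bottle','canister','wash_bottle','mouse'):
        for d in r.place_of(c,n)[:1]: print(c,n,np.round(d['centre'],4),round(d['confidence'],2))
    x,y=(200,140) if c=='side' else (190,115)
    ims.append(cv2.resize(a[y:y+110,x:x+110],(400,400),interpolation=cv2.INTER_CUBIC))
cv2.imwrite('pics/m.png',cv2.cvtColor(np.hstack(ims),cv2.COLOR_RGB2BGR))
```

```text
t 35.1 tcp [0.4479 0.2176 0.2771] yaw 88.11 F [-0.4 -0.6 -0.3] w 0.007
side lid_edge [0.6241 0.1796 0.0997] 0.67
side latch_grip [0.6281 0.0335 0.1288] 0.61
side vial [ 0.3806 -0.114  -0.0018] 0.78
side oil_bottle [ 0.6095 -0.2983 -0.0046] 0.87
side canister [ 0.4626 -0.2441  0.0005] 0.79
side wash_bottle [ 0.6633  0.3664 -0.0026] 0.71
side mouse [0.5013 0.4682 0.0019] 0.91
top lid_edge [0.6252 0.013  0.108 ] 0.88
top latch_grip [0.6324 0.0346 0.1339] 0.69
top latch_pivot [ 0.6303 -0.0044  0.1147] 0.66
top vial [ 0.3792 -0.1155  0.0011] 0.46
top oil_bottle [ 0.6137 -0.3005 -0.0014] 0.64
top canister [ 0.4606 -0.2453 -0.0008] 0.67
top wash_bottle [0.6599 0.3682 0.0013] 0.72
top mouse [0.5044 0.4704 0.0026] 0.63
```

View pics/m.png

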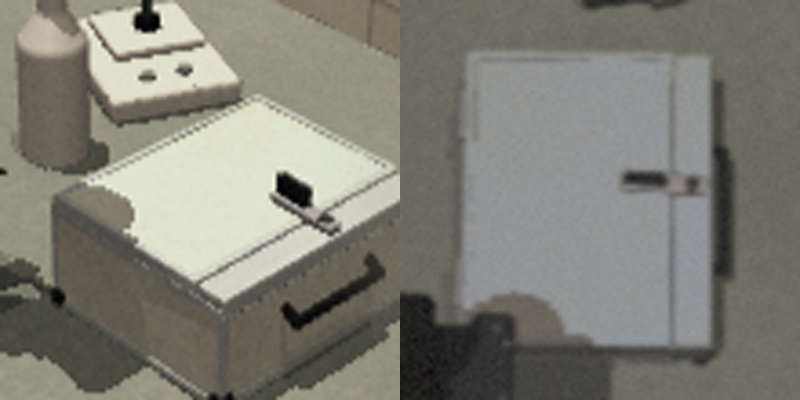

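The latch points straight back across the shut lid, with the rib at (0.630, 0.034) and the pivot at (0.629, -0.005). The arm is clear of everything, so I'm handing in.

```bash
python3 -c "
from station import r
print(r.finish_job())"
```

```text
the job is handed in; nothing more can be done
None
```

The job is done and handed in at about 36 s of the 72 s allowed. The filter slider is packed, the stay is unlocked, the lid is shut and the latch is turned fully over it.

- **Slider:** it lies flat and glass up, measured at (0.634, 0.071) with z 0.035, against a pocket centre of about (0.633, 0.070). The gripper body touched down at about 5 N, probably on the latch bar and possibly through the slider on the pocket floor. If it was the bar, the slider settled the last 1–2 mm when I let go.
- **Stay:** I pinched the tab and moved it about 29 mm up and forward. The wrist force peaked at about 26 N because I first pulled it too steeply. The lid edge came forward by about 15 mm, so the stay was unlocked.
- **Lid:** I pushed it down until it stopped at 112 mm height under 15 N. It looks flush with the ledge in both pictures.
- **Latch:** I pushed it until it no longer moved under about 12 N. The final pictures show it straight back across the lid.
- **Other objects:** the oil bottle, canister, mouse, vial and wash bottle are within a few millimetres of where they started. The adapter was not detected in the last check, and the eyepiece and filter cube are now under the lid, so I could not recheck those three.
- **Disagreement:** in the last side view the detector put the lid edge at the hinge, (0.624, 0.180, 0.100). The top view put it at (0.625, 0.013, 0.108), which matches a shut lid, and the pictures agree with that.

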